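# Scan the blue dental cast with the bench-clamped pistol scanner

### The job

Scan the blue cast: set it down upright in the middle of the scanner stand's round black plate, with its teeth arch facing straight at the scanner's window, and let go of it. Then squeeze the scanner's orange trigger fully home against the grip, hold it there for one second, and release it so that it springs right back. Leave the yellow cast where it is, and do not pull the trigger before the blue cast is on the plate.

Things in the scene. Friction and masses are not known exactly. Their poses are not given: they have to be found in the camera images.
- blue_cast: upper dental model in light blue stone with cream teeth, loose, 0.15 kg, 62 (x) x 74 (y) x 43 mm, upright on the worktop to the right of the polishing lathe. Origin: centre of its underside; +x points to its front (rounded, toothed), -x to its flat back. Grip the 24 mm high stone base, 62 mm from front to back, on its middle line; the teeth above are not solid
- blue_cast_front (a point): point on the blue cast at its front, 28 mm along +x from its origin and 24 mm above its underside
- yellow_cast: lower dental model in yellow stone with pink wax and cream teeth, loose, 62 x 74 x 41 mm; origin: centre of its underside. Not needed, stays where it is.
- scan_stand: fixed scanning stand left of the lathe: aluminium base (x -70..240, y -60..60, 12 mm thick), a round black plate, a white pistol scanner on its side (x 76..202, y -30..30, z 72..118 mm), strap and screw at x 182 up to z 135. Origin: on the worktop under the plate's centre; +x from plate to scanner, whose window at x 76 looks along -x. Black grip level along -y: x 124..160, y -30..-126, z 79..111
- plate_centre (a point): centre of the top face of the round black plate (diameter 104 mm, thin white rings), 65 mm above the worktop; axes as those of scan_stand
- grip_centre (a point): on the middle line of the scanner's grip, abreast of the trigger's pad, at x 142, y -82, z 95 mm of scan_stand (same axes). The grip is 36 mm wide along x, 32 mm high; its back face lies 18 mm along +x from here, its end cap is 2 mm larger all round; 67 mm of clear space below it, trigger on its plate (-x) side
- trigger_pad (a point): on the outer, plate-side face of the orange trigger, 46 mm from its hinge; pressed along +x of scan_stand. Trigger: bar 62 long, 18 high, 8 mm thick, vertical hinge at x 118, y -36 mm of scan_stand. Trigger and grip together measure about 57 mm along x here at rest and 46 mm squeezed home (x 114..160)
- trigger (a joint): angle of the trigger: 0 at rest (sprung out), 0.24 rad squeezed fully home; the spring takes about 3 N at the pad to start and 6 N fully home
Mind the look-alikes: they are no part of the job. Leave any green look-alike of the blue_cast alone.

How it is judged:
By the outcome, as a careful person would: the job done as asked, in the order asked, and still so for the second after the job is handed in, with the robot touching nothing.
It also fails if it takes over 64 s, if anything falls off the work surface, if the arm or the gripper's body presses on something with over 40 N, if the wrist force passes 120 N, or if a joint passes its speed limit or range.

### The arm

A 6-joint arm with a two-finger parallel gripper is mounted at the origin on a cart in front of the work surface, level with it; the furniture and walls round the work are solid. World frame = base frame: x ahead of the robot, y to its left, z up, the work surface at z = 0. Lengths are in m, angles in rad, forces in N, time in s.
With the tool pointing down it reaches from about 0.35 to 0.775 m from the base axis. Payload 5.5 kg.
Tool frame: the origin (TCP) lies at the very end of the fingers, on their centre line; the grasp point (between the pads) lies env.hold_point_z behind it (env.hold_point_z is the distance from the TCP to the grasp point, in m); z points along the fingers, y is the line along which they close (so a half turn about z gives the same grasp; the last joint's range is limited). The gripper opens to 85 mm and grips with 20 to 120 N. Pads are 22 mm wide; open, the fingers measure 114 mm over their backs; the gripper's body (76 mm by 85 mm) begins 54 mm behind the grasp point. The pads swing forward as they close: fully open they stand 13 mm farther back than shut.
Start: joints at [-1.465, 0.313, 0.046, 1.304, 0, 1.431], TCP at [0.14, -0.558, 0.231] pointing down, gripper open.
Joint ranges: [-2.76, 2.76], [-0.86, 1.69], [-1.03, 1.26], [-2.2, 2.34], [-1.47, 1.5], [-3.14, 3.14]. Speed limits (rad/s): [2.57, 2.57, 3.14, 3.14, 3.14, 3.14].

### API

Orientations are given as a unit quaternion [w, x, y, z].
In Python, from workcell import env gives the robot as it stands.
- The arm moves only by the tool carry_out, never from a script. Its argument "steps" is a list of rows, each a list of 3 entries, a list of its own where there are three numbers: the turn, a rotation vector about the tool's x, y, z in degrees, then the shift along the tool's x, y, z in cm, then the closure in counts, from 0 (fully open) to 255 (shut). A call has exactly 8 rows; each row is the pose to reach, as a shift and turn from the pose commanded when the call began, along the tool's axes at that moment; what a row does not reach only later rows make up. A row lasts 1/8 s, in which the tool goes at most 62.5 mm and 10.7 degrees, less where a joint would pass 70% of its speed; a pose out of reach is approached as far as the arm can. A call with a gripper value outside its range is refused whole. The fingers move at their own pace and stop on an object; "force" is the grip in N (left out, the last holds). Time passes only in rows, so rows that repeat a pose let the fingers close, or fill a call up. It gives the time, the measured TCP pose, the force, the opening and the grip force at its end, in the units of the state.
- env.get_state(): the state, without advancing time (a new reading comes with each control period).
- env.read_camera(name): name is "side" or "top"; returns (picture, depth): 480x640x3 uint8, red, green, blue; 480x640 float32, m along the optical axis (not along the pixel's ray), 0 where there is no reading.
- env.get_calibration(name): a dict with "fx", "fy", "cx", "cy" (pixels), "origin" and "orientation" of the camera in the world. Camera axes: x right, y up, looking along -z (the intrinsics and any distortion apply to the point x, -y, -z); pixel columns grow to the right and rows downward; lengths in m; the calibration is good to about 2 mm. A picture is of the moment at which its call begins. get_calibration takes no time and is no camera call.
- env.hand_in(): hands the job in; it is judged then, once.
The state is a dict: "clock": time; "joint_pos": joint angles; "qvel": joint speeds; "tau": joint torques, N m; "tcp_pos": TCP position; "orientation": TCP orientation; "wrist_force": force on the tool from outside, world axes, zero at the start; "ft_torque": the same for the moment, N m; "finger_gap": finger opening in m; "grip_force": force on a finger pad.
Only numpy, scipy, OpenCV 4.12 (cv2) and the standard library are available. Lean on these libraries where they do the work, as an engineer would, in place of code of your own. Each camera call takes 0.05 s, during which the arm holds its last target. There are 200 camera calls.

## Working session

There is one attempt and no reset: what is moved stays moved. The work goes in short steps, Python scripts to look and compute and a tool call to move; the robot and the scene stay as the last step left them, time stands still between calls to the robot, and variables do not carry over. Pictures are saved under pics/ and viewed, at most 10 in all, crops included, and the job is handed in when it is done.

Besides the shell and the picture viewer there is one more tool, called after ">>>" as name(argument=value, ...), one argument or row to a line, values as JSON. carry_out: Moves the arm, as the interface text tells. Its arguments: {"type":"object","properties":{"steps":{"type":"array","items":{"type":"array"}},"force":{"type":"number"}},"required":["steps"]}

```bash
ls; mkdir -p pics
python3 - <<'E'
from workcell import env
import cv2
for n in("top","side"):
    p,d=env.read_camera(n); cv2.imwrite(f"pics/{n}0.png",p[...,::-1]); 
    import numpy as np; np.save(f"{n}_d.npy",d); np.save(f"{n}_p.npy",p)
    print(env.get_calibration(n))
print(env.get_state(), env.hold_point_z)
E
```

```text
pics
{'fx': 567.740701503465, 'fy': 567.740701503465, 'cx': 325.55299294666827, 'cy': 234.90172608538813, 'origin': array([ 0.41420546, -0.1091131 ,  1.61378133]), 'orientation': array([ 0.71600507,  0.01613306, -0.0220095 , -0.6975615 ])}
{'fx': 460.41340093811726, 'fy': 460.41340093811726, 'cx': 322.44863347710213, 'cy': 246.3656838205884, 'origin': array([ 0.4585474 , -1.27288365,  0.7156566 ]), 'orientation': array([ 0.85938725,  0.51087857, -0.00185033, -0.02128896])}
{'clock': 0.1, 'joint_pos': array([-1.46455739e+00,  3.13982490e-01,  4.50665758e-02,  1.30358302e+00,
        1.89448543e-05,  1.43120378e+00]), 'qvel': array([ 2.09829874e-03, -1.27052190e-03,  2.84719769e-03,  1.05814088e-03,
       -7.00391302e-05, -1.49603603e-04]), 'tau': array([ 1.84470497e-03, -4.81722593e+01,  2.99245584e+01,  1.27307742e-02,
       -8.20181708e-05, -3.14352043e-06]), 'tcp_pos': array([ 0.13988482, -0.55725103,  0.23045486]), 'orientation': array([-8.51026771e-04,  9.92455008e-01,  1.22606416e-01,  2.36674667e-05]), 'wrist_force': array([0.51084921, 1.11275053, 0.34766236]), 'ft_torque': array([-0.02693855,  0.0167339 ,  0.01066086]), 'grip_force': 0.0, 'finger_gap': 0.08584955988307189} 0.0187
```

View pics/top0.png

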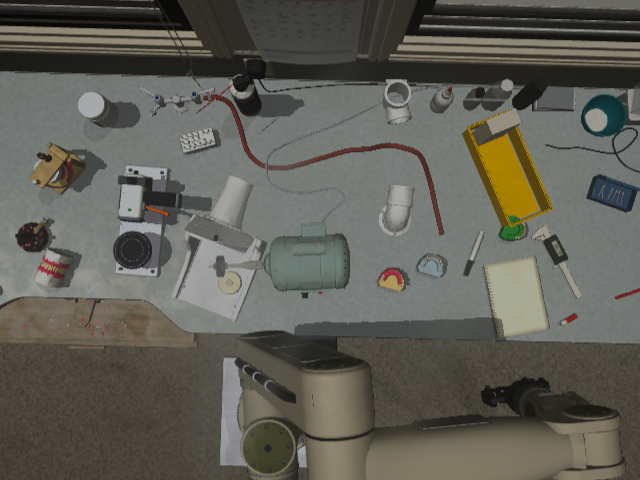

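View pics/side0.png

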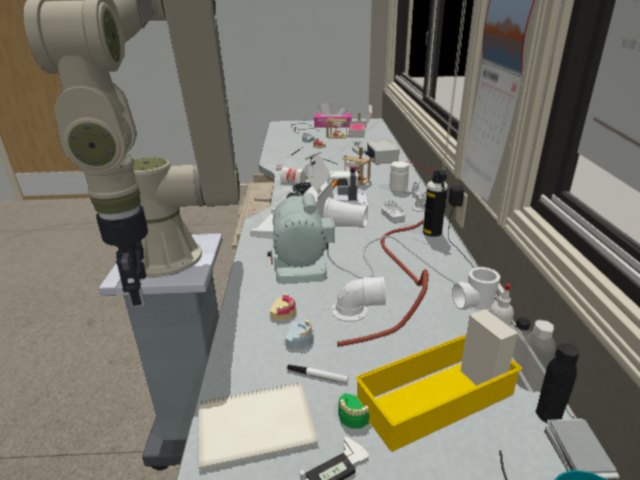

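The top view shows the blue cast at about (432,265), the yellow one at (391,279), the black plate at (132,250) and the scanner at (132,200). The orange trigger is at (156,210) and the grip at (165,200). The side view agrees, but the lathe hides the stand. Next I'll measure.

```bash
cat > h.py <<'E'
import numpy as np, cv2
from scipy.spatial.transform import Rotation as R
from workcell import env
def rot(q): return R.from_quat([q[1],q[2],q[3],q[0]])
def cloud(n,d):
    c=env.get_calibration(n); v,u=np.mgrid[:480,:640]
    P=np.stack([(u-c['cx'])/c['fx']*d,-(v-c['cy'])/c['fy']*d,-d],-1)
    return (P.reshape(-1,3)@rot(c['orientation']).as_matrix().T+c['origin']).reshape(480,640,3)
def ray(n,uv,z):
    c=env.get_calibration(n); uv=np.atleast_2d(uv).astype(float)
    D=np.stack([(uv[:,0]-c['cx'])/c['fx'],-(uv[:,1]-c['cy'])/c['fy'],-np.ones(len(uv))],-1)@rot(c['orientation']).as_matrix().T
    return c['origin']+D*((z-c['origin'][2])/D[:,2])[:,None]
E
python3 - <<'E'
from h import *
p=np.load('top_p.npy');d=np.load('top_d.npy');W=cloud('top',d)
a=cv2.resize(p[150:290,90:210],None,fx=5,fy=5,interpolation=cv2.INTER_CUBIC)[:600]
a=cv2.resize(p[155:275,90:210],(500,500),interpolation=cv2.INTER_CUBIC)
b=cv2.resize(p[245:295,410:460],(290,290),interpolation=cv2.INTER_CUBIC)
o=np.zeros((500,800,3),np.uint8);o[:500,:500]=a;o[:290,505:795]=b
cv2.imwrite('pics/crop.png',o[...,::-1])
np.set_printoptions(precision=4,suppress=True)
ps=np.load('side_p.npy');Ws=cloud('side',np.load('side_d.npy'))
print('table z',np.median(W[290:300,400:480,2]),W[265,450],W[250,132])
H=cv2.cvtColor(p,cv2.COLOR_RGB2HSV)
# blue cast by height
for n,PP,WW,roi in(('top',p,W,(245,290,412,452)),('side',ps,Ws,(315,355,280,320))):
    r=np.zeros((480,640),bool);r[roi[0]:roi[1],roi[2]:roi[3]]=1
    m=r&(WW[...,2]>0.012)&(WW[...,2]<.06)
    uv=np.argwhere(m)[:,::-1]; P=WW[m]
    print(n,m.sum(),P.min(0),P.max(0),cv2.minAreaRect((P[:,:2]*1000).astype(np.float32)))
for nm,roi in (('plate',(225,275,108,158)),('scan',(170,225,110,200))):
    r=np.zeros((480,640),bool);r[roi[0]:roi[1],roi[2]:roi[3]]=1
    dark=p.max(-1)<75
    m=r&(W[...,2]>.05)&(W[...,2]<.08) if nm=='plate' else r&(W[...,2]>.07)
    P=W[m]; print(nm,m.sum(),P.min(0),P.max(0),np.median(P,0))
    if nm=='plate':
        c=max(cv2.findContours((m&dark).astype(np.uint8),0,1)[0],key=len)
        e=cv2.fitEllipse(c);print(e,ray('top',e[0],.065))
m=(H[...,0]<14)&(H[...,1]>170)&(H[...,2]>100);m[:, :140]=0;m[:,180:]=0;m[:195]=0;m[225:]=0
print('trig',W[m].min(0),W[m].max(0),cv2.minAreaRect(np.argwhere(m)[:,::-1].astype(np.int32)))
# base rect: z~0.012
E
```

```text
table z -4.1729765921094675e-05 [ 0.4252 -0.4787 -0.0052] [0.4431 0.4053 0.062 ]
top 460 [ 0.3931 -0.4516  0.0121] [ 0.4555 -0.3795  0.0482] ((425.142333984375, -415.1757507324219), (71.06128692626953, 62.84614562988281), 88.31624603271484)
side 581 [ 0.3749 -0.4539  0.012 ] [ 0.4562 -0.3349  0.0474] ((417.5882568359375, -392.5935363769531), (67.61465454101562, 122.20025634765625), 8.875244140625)
plate 1161 [0.394  0.3526 0.0533] [0.4951 0.4576 0.0748] [0.4449 0.4044 0.0644]
((132.15586853027344, 249.6522979736328), (36.24826431274414, 38.026100158691406), 77.0907211303711) [[0.444  0.4039 0.065 ]]
scan 2065 [ 0.4142 -0.1091  0.0707] [0.6572 0.432  1.6138] [0.5786 0.3723 0.1147]
trig [0.5378 0.3015 0.0866] [0.5636 0.3612 0.1122] ((156.77804565429688, 210.10244750976562), (23.754898071289062, 2.8150293827056885), 20.2248592376709)
```

View pics/crop.png

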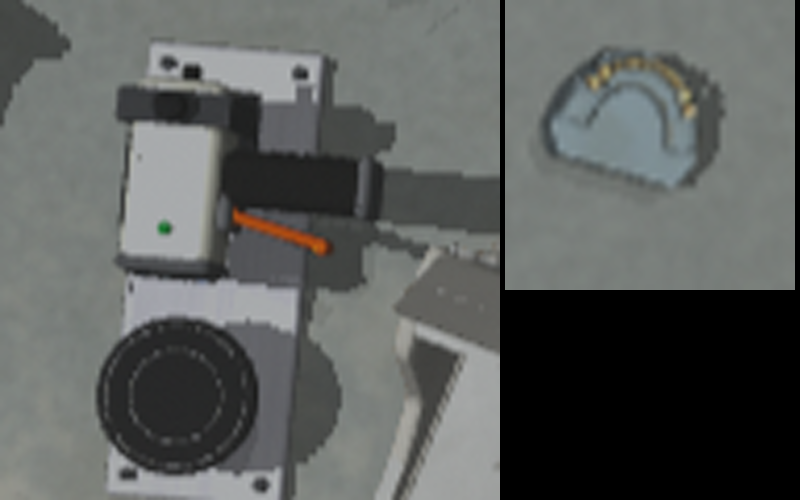

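The enlarged crop shows the stand tilted about 5° clockwise and the cast about 16° clockwise from image up. The cast's flat back is at the bottom, with its teeth toward the scanner side. Next come exact angles and clearances.

Run:
```python
from h import *
np.set_printoptions(precision=4,suppress=True)
p=np.load('top_p.npy');d=np.load('top_d.npy');W=cloud('top',d)
Z=W[...,2]
def cont(m,z,n='top'):
    c=max(cv2.findContours(m.astype(np.uint8),0,1)[0],key=len)[:,0]; return ray(n,c,z)[:,:2]
def line(P):
    vx,vy,x,y=cv2.fitLine(P.astype(np.float32),cv2.DIST_HUBER,0,.001,.001).ravel();return np.array([vx,vy]),np.array([x,y])
def edge(P,ang,s=1,tol=.004):
    # iterate: farthest points along direction ang
    for _ in range(6):
        n=np.array([np.cos(ang),np.sin(ang)]);t=P@n;k=np.percentile(t,98)
        Q=P[t>k-tol]; v,c=line(Q); a=np.arctan2(-v[0],v[1]); 
        if np.cos(a-ang)<0:a+=np.pi
        ang=a
    return np.degrees((ang+np.pi)%(2*np.pi)-np.pi),c,len(Q)
roi=np.zeros((480,640),bool);roi[248:284,414:449]=1
h=p.astype(int); blue=roi&(Z>.012)&(Z<.06)
P=cont(blue,.024)
a,c,n=edge(P,np.radians(165)); print('cast back normal',a,c,n)
f=np.radians(a)+np.pi; ex=np.array([np.cos(f),np.sin(f)]);ey=np.array([-ex[1],ex[0]])
print('x ext',(P@ex).min(),(P@ex).max(),'y ext',(P@ey).min(),(P@ey).max())
o=((P@ex).min()+.031)*ex+((P@ey).min()+(P@ey).max())/2*ey; print('origin est',o,'yaw',np.degrees(f))
# teeth symmetric check: pixel centroid of cream
cr=roi&(h[...,0]-h[...,2]>15)&(Z>.02);q=W[cr][:,:2];print('teeth mean in cast',(q-o)@np.c_[ex,ey].mean(0)if 0 else ((q-o).mean(0)@ex,(q-o).mean(0)@ey),((q-o)@ey).min(),((q-o)@ey).max())
# stand: base left edge / bright mask
br=np.zeros((480,640),bool);br[160:280,105:175]=1
bm=br&(h.min(-1)>100)&(Z<.025)
bm|=br&(Z>.006)&(Z<.02)
P=cont(bm,.012)
for g in(-5+90,-95): print('base edge',g,edge(P,np.radians(g)))
# grip
gm=np.zeros((480,640),bool);gm[185:215,147:176]=1
gm&=(Z>.10)&(Z<.125)&(h.max(-1)<90)
P=cont(gm,.111);print(gm.sum(),P.min(0),P.max(0))
for g in(-5,175): print('grip edge',g,edge(P,np.radians(g)))
# scanner white top
sm=np.zeros((480,640),bool);sm[170:225,112:150]=1
sm&=(Z>.10)&(Z<.13);P=cont(sm,.118)
for g in(-5,175,85): print('scan edge',g,edge(P,np.radians(g)))
# heights of lathe region
m=(W[...,1]>-.3)&(W[...,1]<.33)&(W[...,0]>.3)&(W[...,0]<.65)
for y in np.arange(-.3,.34,.04):
    k=(abs(W[...,1]-y)<.02)&(W[...,0]>.3)&(W[...,0]<.65)&(Z<.6); print(round(y,2),'zmax',Z[k].max(), 'at',W[k][Z[k].argmax()][:2])
```

```text
cast back normal 165.64613 [ 0.3992 -0.4143] 22
x ext 0.48797297621103275 0.5469529192806565 y ext -0.335419982236469 -0.26206705250902823
origin est [ 0.4287 -0.4181] yaw 345.64612
teeth mean in cast (np.float64(0.014428913843481802), np.float64(-0.001050468509483005)) -0.02844821605389913 0.024595685852434636
base edge 85 (np.float32(92.67458), array([0.4763, 0.4991], dtype=float32), 118)
base edge -95 (np.float32(-87.69782), array([0.4936, 0.3059], dtype=float32), 79)
397 [0.5617 0.2805] [0.6008 0.3563]
grip edge -5 (np.float32(-2.54277), array([0.5986, 0.3173], dtype=float32), 28)
grip edge 175 (np.float32(178.1162), array([0.5652, 0.3214], dtype=float32), 31)
scan edge -5 (np.float32(-3.2517025), array([0.6443, 0.3951], dtype=float32), 21)
scan edge 175 (np.float32(174.74567), array([0.5196, 0.3941], dtype=float32), 20)
scan edge 85 (np.float32(94.40229), array([0.5783, 0.4278], dtype=float32), 28)
-0.3 zmax 0.10578052996658593 at [ 0.6267 -0.3191]
-0.26 zmax 0.04397273091203058 at [ 0.3869 -0.2799]
-0.22 zmax 0.014320081407724672 at [ 0.568  -0.2086]
-0.18 zmax 0.1944467696934542 at [ 0.4169 -0.1654]
-0.14 zmax 0.22324645445682023 at [ 0.4549 -0.1217]
-0.1 zmax 0.22466919828238807 at [ 0.447  -0.1023]
-0.06 zmax 0.22476503758535227 at [ 0.4579 -0.0506]
-0.02 zmax 0.22017056747122887 at [ 0.4479 -0.0385]
0.02 zmax 0.1947033863159482 at [0.4275 0.0021]
0.06 zmax 0.2541704184515756 at [0.4417 0.0744]
0.1 zmax 0.2547233889936493 at [0.4549 0.1178]
0.14 zmax 0.2572405427535809 at [0.4593 0.1295]
0.18 zmax 0.2575699636120856 at [0.4795 0.1802]
0.22 zmax 0.2533776277752564 at [0.4908 0.215 ]
0.26 zmax 0.1510791072580091 at [0.4887 0.2417]
0.3 zmax 0.11857875430337406 at [0.5738 0.2949]
```

Run:
```python
from h import *
np.set_printoptions(precision=4,suppress=True)
p=np.load('top_p.npy')
g=cv2.GaussianBlur(cv2.cvtColor(p,cv2.COLOR_RGB2GRAY).astype(np.float32),(0,0),.7)
gx=np.gradient(g,axis=1)
def fit(rows,f,w,sgn,z,name):
    pts=[]
    for r in rows:
        c0=f(r);lo=int(c0-w);seg=sgn*gx[r,lo:lo+2*w+1];k=np.clip(seg.argmax(),1,2*w-1);a,b,c=seg[k-1:k+2]
        if b>3: pts.append((lo+k+.5*(a-c)/(a-2*b+c),r))
    Q=ray('top',np.array(pts),z)[:,:2]
    vx,vy,x,y=cv2.fitLine(Q.astype(np.float32),cv2.DIST_HUBER,0,.0005,.001).ravel()
    res=np.abs((Q-[x,y])@[-vy,vx]); print(name,len(Q),'yaw',np.degrees(np.arctan(vy/vx)),'pt',x,y,'res',np.median(res))
px=lambda cx,cy:(90+cx*.24,155+cy*.24)
def lf(a,b):
    (x0,y0),(x1,y1)=px(*a),px(*b);return lambda r:x0+(x1-x0)*(r-y0)/(y1-y0)
fit([*range(222,236),*range(266,272)],lf((110,490),(150,40)),3,1,.012,'base left')
fit(range(170,182),lf((150,40),(110,490)),3,1,.012,'base left top')
fit([*range(170,180),*range(224,236),*range(262,272)],lf((328,60),(288,490)),4,-1,.012,'base right')
fit(range(185,216),lf((132,120),(120,255)),3,1,.112,'scan left')
```

```text
base left 19 yaw -3.5041895 pt 0.48054686 0.4606201 res 0.00047403457389938957
base left top 7 yaw -14.937471 pt 0.661433 0.4530458 res 0.0008814835521112328
base right 32 yaw -3.1200097 pt 0.5256315 0.341948 res 0.00020426175077815277
scan left 31 yaw -3.1452963 pt 0.57879364 0.42529878 res 0.00020313640242857053
```

```bash
cat >> h.py <<'E'
def go(x,y,z,toolx_deg):
    s=env.get_state(); r=rot(s['orientation']); t=np.radians(toolx_deg)
    T=R.from_matrix(np.array([[np.cos(t),np.sin(t),0],[np.sin(t),-np.cos(t),0],[0,0,-1]]))
    print('turn',np.round((r.inv()*T).as_rotvec(degrees=True),2),'shift cm',np.round(r.inv().apply(np.array([x,y,z])-s['tcp_pos'])*100,2))
def st():
    s=env.get_state(); m=rot(s['orientation']).as_matrix()
    print({k:np.round(s[k],4) for k in('clock','joint_pos','tcp_pos','wrist_force','finger_gap','grip_force')},'toolx',np.degrees(np.arctan2(m[1,0],m[0,0])),'z',m[:,2].round(4))
E
python3 -c "
from h import *
go(.4285,-.419,.09,75.65); st()"
```

```text
turn [ -0.08  -0.07 -61.56] shift cm [31.35 -6.36 14.06]
{'clock': np.float64(0.1), 'joint_pos': array([-1.4646,  0.314 ,  0.0451,  1.3036,  0.    ,  1.4312]), 'tcp_pos': array([ 0.1399, -0.5573,  0.2305]), 'wrist_force': array([0.5108, 1.1128, 0.3477]), 'finger_gap': np.float64(0.0858), 'grip_force': np.float64(0.0)} toolx 14.08509327952021 z [-2.0e-04  1.7e-03 -1.0e+00]
```

>>> carry_out(
  steps=[
    [[0,0,-10],[5,-1,2],0],
    [[0,0,-20],[11,-2,5],0],
    [[0,0,-30],[17,-3.5,8],0],
    [[0,0,-40],[22,-4.5,10],0],
    [[0,0,-50],[27,-5.5,12],0],
    [[0,0,-58],[30,-6.2,13.5],0],
    [[0,0,-61.56],[31.35,-6.36,14.06],0],
    [[0,0,-61.56],[31.35,-6.36,14.06],0],
  ],
)

```text
clock: 1.1
tcp_pos: [0.4289, -0.4185, 0.0895]
orientation: [-0.001, 0.79, 0.614, -0.0]
wrist_force: [-0.8, -0.0, -0.7]
finger_gap: 0.0851
grip_force: 0.0
```

Run:
```python
from h import *
go(.4285,-.419,0,75.65); st()
ims=[]
for n,(a,b,c,d) in(("top",(225,315,370,490)),("side",(265,365,230,350))):
    p,_=env.read_camera(n); ims.append(cv2.resize(p[a:b,c:d],(400,int(400*(b-a)/(d-c))),interpolation=cv2.INTER_CUBIC)[:300])
cv2.imwrite('pics/pre.png',np.hstack(ims)[...,::-1])
```

```text
turn [-0.1  -0.07  0.07] shift cm [-0.07 -0.01  8.95]
{'clock': np.float64(1.1), 'joint_pos': array([-9.0700e-01,  4.3700e-01, -1.2930e-01,  1.0067e+00, -1.0000e-04,
        9.1300e-01]), 'tcp_pos': array([ 0.4289, -0.4185,  0.0895]), 'wrist_force': array([-0.7521, -0.0327, -0.6593]), 'finger_gap': np.float64(0.0851), 'grip_force': np.float64(0.0)} toolx 75.71891863459754 z [-0.0014  0.0016 -1.    ]
```

View pics/pre.png

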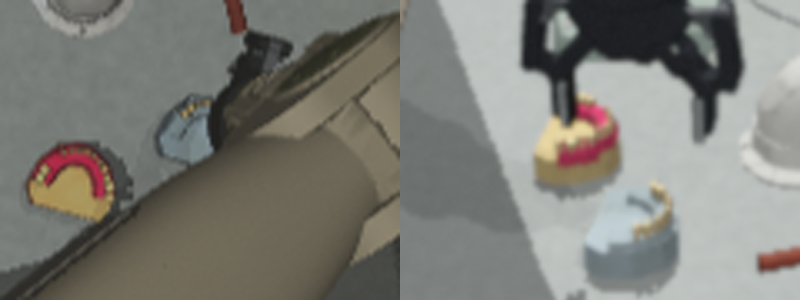

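The side crop shows the fingers straddling the cast's front-to-back line, with the tips at (565,110) and (705,130). I'll go down.

>>> carry_out(
  steps=[
    [[0,0,0],[0,0,2.5],0],
    [[0,0,0],[-0.07,0,5],0],
    [[0,0,0],[-0.07,0,7],0],
    [[0,0,0],[-0.07,0,8.2],0],
    [[0,0,0],[-0.07,0,8.9],0],
    [[0,0,0],[-0.07,0,8.9],0],
    [[0,0,0],[-0.07,0,8.9],100],
    [[0,0,0],[-0.07,0,8.9],160],
  ],
  force=35,
)

```text
clock: 2.2
tcp_pos: [0.4283, -0.4209, 0.0029]
orientation: [0.0, 0.79, 0.613, -0.0]
wrist_force: [-1.9, 0.5, 4.3]
finger_gap: 0.0591
grip_force: 37.4
```

>>> carry_out(
  steps=[
    [[0,0,0],[0,0,0],160],
    [[0,0,0],[0,0,0],160],
    [[0,0,0],[0,0,0],160],
    [[0,0,0],[0,0,0],160],
    [[0,0,0],[0,0,0],160],
    [[0,0,0],[0,0,0],160],
    [[0,0,0],[0,0,-1],160],
    [[0,0,0],[0,0,-3],160],
  ],
)

```text
clock: 3.2
tcp_pos: [0.4279, -0.4197, 0.0315]
orientation: [-0.001, 0.79, 0.613, 0.0]
wrist_force: [-0.3, -1.0, -1.5]
finger_gap: 0.0586
grip_force: 38.4
```

Run:
```python
from h import *
st(); go(.444,.4042,.4,86.8)
p,d=env.read_camera("side"); cv2.imwrite('pics/grip.png',cv2.resize(p[245:365,220:380],(640,480),interpolation=cv2.INTER_CUBIC)[...,::-1])
```

```text
{'clock': np.float64(3.2), 'joint_pos': array([-9.096e-01,  4.901e-01, -2.018e-01,  8.808e-01,  2.000e-04,
        9.116e-01]), 'tcp_pos': array([ 0.4279, -0.4197,  0.0315]), 'wrist_force': array([-0.3105, -1.0185, -1.5474]), 'finger_gap': np.float64(0.0586), 'grip_force': np.float64(38.4412)} toolx 75.65270128620158 z [-0.001   0.0016 -1.    ]
turn [ -0.07  -0.08 -11.15] shift cm [ 80.27 -18.91 -36.72]
```

View pics/grip.png

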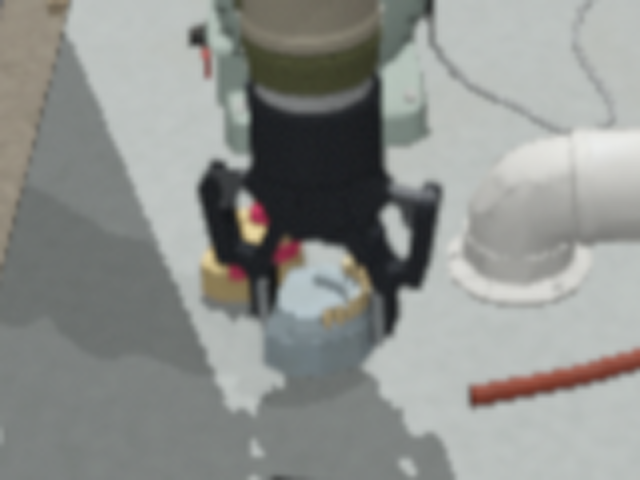

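The cast is held level between the fingers at about (320,310) in the crop and clear of the worktop. The 58.6 mm gap matches the base from −31 to +28 mm, so the origin sits about 1.5 mm ahead of the grip centre. I'll lift it high over the lathe (0.26 m) and carry it across.

>>> carry_out(
  steps=[
    [[0,0,0],[0,0,-4],160],
    [[0,0,0],[0,0,-9],160],
    [[0,0,0],[0,0,-14],160],
    [[0,0,0],[0,0,-19],160],
    [[0,0,0],[0,0,-24],160],
    [[0,0,0],[1,0,-29],160],
    [[0,0,0],[3,-0.7,-33],160],
    [[0,0,0],[6,-1.4,-35],160],
  ],
)

```text
clock: 4.25
tcp_pos: [0.43, -0.3587, 0.3837]
orientation: [0.002, 0.79, 0.613, 0.0]
wrist_force: [0.8, 0.1, -2.5]
finger_gap: 0.0593
grip_force: 39.1
```

>>> carry_out(
  steps=[
    [[0,0,0],[5,-1.2,0],160],
    [[0,0,-1],[10,-2.4,0],160],
    [[0,0,-2],[15,-3.5,0],160],
    [[0,0,-3],[20,-4.7,0],160],
    [[0,0,-4],[25,-5.9,0],160],
    [[0,0,-5],[30,-7.1,0],160],
    [[0,0,-6],[35,-8.2,0],160],
    [[0,0,-7],[40,-9.4,0],160],
  ],
)

```text
clock: 5.25
tcp_pos: [0.4365, 0.0545, 0.3808]
orientation: [-0.0, 0.751, 0.661, -0.0]
wrist_force: [0.8, -0.9, -1.7]
finger_gap: 0.059
grip_force: 39.1
```

```bash
python3 -c "
from h import *
st(); go(.4425,.4043,.30,86.8)"
```

```text
{'clock': np.float64(5.25), 'joint_pos': array([-5.8900e-02,  4.9600e-02,  8.6000e-02,  1.6082e+00,  2.0000e-04,
        1.6392e+00]), 'tcp_pos': array([0.4365, 0.0545, 0.3808]), 'wrist_force': array([ 0.8226, -0.931 , -1.7177]), 'finger_gap': np.float64(0.059), 'grip_force': np.float64(39.0632)} toolx 82.70892314924143 z [-1.e-03  3.e-04 -1.e+00]
turn [-0.06 -0.01 -4.09] shift cm [34.78 -3.83  8.09]
```

>>> carry_out(
  steps=[
    [[0,0,-1],[5,-0.6,0],160],
    [[0,0,-2],[10,-1.1,0],160],
    [[0,0,-3],[15,-1.7,0],160],
    [[0,0,-4.1],[20,-2.2,0],160],
    [[0,0,-4.1],[25,-2.8,0],160],
    [[0,0,-4.1],[30,-3.3,0],160],
    [[0,0,-4.1],[33.5,-3.7,3],160],
    [[0,0,-4.1],[34.8,-3.85,7],160],
  ],
)

```text
clock: 6.25
tcp_pos: [0.4428, 0.4049, 0.3101]
orientation: [-0.0, 0.726, 0.688, 0.0]
wrist_force: [0.2, 0.1, -1.3]
finger_gap: 0.0592
grip_force: 39.1
```

>>> carry_out(
  steps=[
    [[0,0,0],[0,0,3],160],
    [[0,0,0],[0,0,7],160],
    [[0,0,0],[0,0,11],160],
    [[0,0,0],[0,0,14],160],
    [[0,0,0],[0,0,16],160],
    [[0,0,0],[0,0,17],160],
    [[0,0,0],[0,0,17],160],
    [[0,0,0],[0,0,17],160],
  ],
)

```text
clock: 7.25
tcp_pos: [0.4444, 0.4025, 0.1426]
orientation: [0.0, 0.727, 0.687, 0.001]
wrist_force: [-0.0, 0.3, -0.9]
finger_gap: 0.0592
grip_force: 39.1
```

Run:
```python
from h import *
st(); go(.4425,.4043,.068,86.8)
p,d=env.read_camera("top"); a=p[155:275,70:230]
cv2.imwrite('pics/pl.png',cv2.resize(a,(640,480),interpolation=cv2.INTER_CUBIC)[...,::-1])
```

```text
{'clock': np.float64(7.25), 'joint_pos': array([ 0.6021,  0.3972, -0.0527,  1.1194, -0.    ,  2.2295]), 'tcp_pos': array([0.4444, 0.4025, 0.1426]), 'wrist_force': array([-0.0251,  0.3404, -0.9023]), 'finger_gap': np.float64(0.0592), 'grip_force': np.float64(39.0738)} toolx 86.75652986523401 z [ 1.2e-03  8.0e-04 -1.0e+00]
turn [ 0.07 -0.05 -0.04] shift cm [ 0.17 -0.21  7.46]
```

View pics/pl.png

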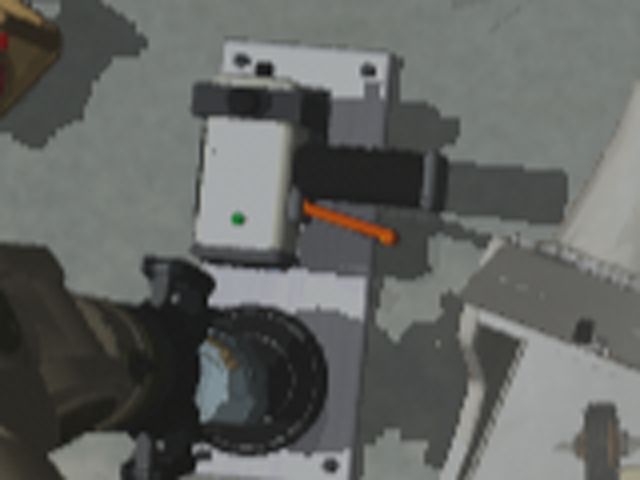

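In the crop the cast hangs over the plate at about (225,385), facing the scanner. TCP readings scatter by 1–2 mm, so I'll average several.

```bash
cat >> h.py <<'E'
def avg(n=10):
    A=[];
    for _ in range(n):
        env.read_camera("top"); A.append(env.get_state()['tcp_pos'])
    A=np.array(A); print('avg',A.mean(0).round(4),'std',A.std(0).round(4)); return A.mean(0)
E
python3 -c "
from h import *
a=avg(); print((np.array([.4425,.4043,.068])-a)*100)"
```

```text
avg [0.4444 0.4022 0.1422] std [0.0002 0.0002 0.0004]
[-0.19242384  0.21363431 -7.41548324]
```

>>> carry_out(
  steps=[
    [[0,0,0],[0.2,-0.2,1.5],160],
    [[0,0,0],[0.2,-0.2,3],160],
    [[0,0,0],[0.2,-0.2,4.5],160],
    [[0,0,0],[0.2,-0.2,5.5],160],
    [[0,0,0],[0.2,-0.2,6.3],160],
    [[0,0,0],[0.2,-0.2,6.9],160],
    [[0,0,0],[0.2,-0.2,7.1],160],
    [[0,0,0],[0.2,-0.2,7.1],160],
  ],
)

```text
clock: 8.8
tcp_pos: [0.4424, 0.4042, 0.0708]
orientation: [0.0, 0.727, 0.687, 0.0]
wrist_force: [0.1, 0.8, -1.5]
finger_gap: 0.059
grip_force: 39.1
```

Run:
```python
from h import *
a=avg(6);st()
p,d=env.read_camera("top");np.save('t2d.npy',d);W=cloud('top',d)
h=p.astype(int);m=np.zeros((480,640),bool);m[225:275,120:160]=1
cr=m&(h[...,2]>h[...,0]+8)&(h.max(-1)>90)&(W[...,2]>.07)
print(cr.sum(),W[cr].min(0) if cr.any() else 0,W[cr].max(0) if cr.any() else 0)
```

```text
avg [0.4425 0.4043 0.071 ] std [0.     0.     0.0001]
{'clock': np.float64(9.1), 'joint_pos': array([ 0.6064,  0.4506, -0.1574,  0.9623, -0.    ,  2.2341]), 'tcp_pos': array([0.4424, 0.4042, 0.0709]), 'wrist_force': array([-1.0591, -0.6249, -1.8825]), 'finger_gap': np.float64(0.0589), 'grip_force': np.float64(39.0714)} toolx 86.74338846696851 z [ 4.e-04  3.e-04 -1.e+00]
93 [0.41564564 0.38405898 0.08344862] [0.46365554 0.40756873 0.14467225]
```

Position is spot on, and nothing touches yet. I'll ease down in small steps.

>>> carry_out(
  steps=[
    [[0,0,0],[0,0,0.1],160],
    [[0,0,0],[0,0,0.2],160],
    [[0,0,0],[0,0,0.3],160],
    [[0,0,0],[0,0,0.35],160],
    [[0,0,0],[0,0,0.4],160],
    [[0,0,0],[0,0,0.4],160],
    [[0,0,0],[0,0,0.4],160],
    [[0,0,0],[0,0,0.4],160],
  ],
)

```text
clock: 10.15
tcp_pos: [0.4423, 0.4041, 0.0679]
orientation: [0.0, 0.727, 0.687, 0.0]
wrist_force: [-2.8, -2.5, 7.7]
finger_gap: 0.0595
grip_force: 40.3
```

The cast is seated with light contact, so I'll release it and rise.

>>> carry_out(
  steps=[
    [[0,0,0],[0,0,-0.05],160],
    [[0,0,0],[0,0,-0.1],60],
    [[0,0,0],[0,0,-0.1],30],
    [[0,0,0],[0,0,-0.1],20],
    [[0,0,0],[0,0,-0.1],20],
    [[0,0,0],[0,0,-1],20],
    [[0,0,0],[0,0,-4],20],
    [[0,0,0],[0,0,-9],20],
  ],
)

```text
clock: 11.15
tcp_pos: [0.4412, 0.4033, 0.1563]
orientation: [-0.0, 0.727, 0.687, -0.002]
wrist_force: [0.3, 1.0, 0.5]
finger_gap: 0.0786
grip_force: 0.0
```

>>> carry_out(
  steps=[
    [[0,0,0],[0,0,-4],20],
    [[0,0,0],[-2,0,-7],20],
    [[0,0,0],[-8,0,-8],10],
    [[0,0,0],[-14,0,-8],0],
    [[0,0,0],[-18,0,-8],0],
    [[0,0,0],[-20,0,-8],0],
    [[0,0,0],[-20,0,-8],0],
    [[0,0,0],[-20,0,-8],0],
  ],
)

```text
clock: 12.15
tcp_pos: [0.4311, 0.2048, 0.2373]
orientation: [0.0, 0.727, 0.687, 0.0]
wrist_force: [-1.4, -1.3, 3.7]
finger_gap: 0.0857
grip_force: 1.7
```

Run:
```python
from h import *
st();np.set_printoptions(precision=4,suppress=True)
p,d=env.read_camera("top");W=cloud('top',d);Z=W[...,2]
np.save('t3p.npy',p);np.save('t3d.npy',d)
cv2.imwrite('pics/placed.png',cv2.resize(p[160:280,80:240],(640,480),interpolation=cv2.INTER_CUBIC)[...,::-1])
```

```text
{'clock': np.float64(12.15), 'joint_pos': array([ 2.7520e-01,  1.2150e-01, -1.8340e-01,  1.2651e+00, -4.0000e-04,
        1.9029e+00]), 'tcp_pos': array([0.4311, 0.2048, 0.2373]), 'wrist_force': array([-1.3911, -1.3399,  3.6526]), 'finger_gap': np.float64(0.0857), 'grip_force': np.float64(1.6633)} toolx 86.73998792622051 z [ 9.e-04 -1.e-04 -1.e+00]
```

View pics/placed.png

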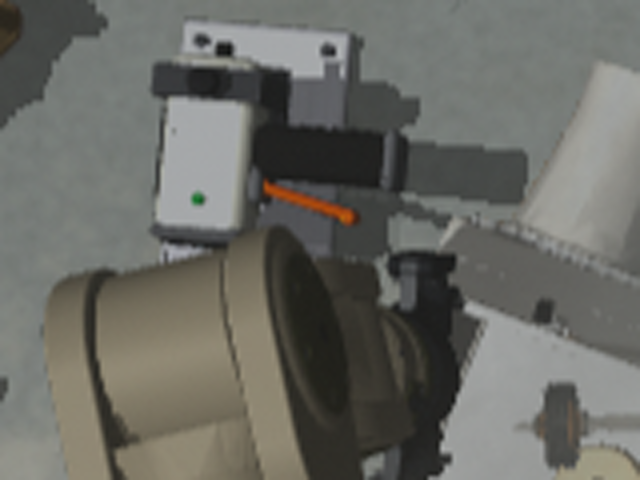

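The arm hides the plate, and a small contact force (~4 N) shows a finger brushing the lathe shroud at (430,280). I'll rise straight up and move aside to look.

>>> carry_out(
  steps=[
    [[0,0,0],[0,0,-2],0],
    [[0,0,0],[0,0,-6],0],
    [[0,0,0],[0,0,-11],0],
    [[0,0,0],[-4,0,-14],0],
    [[0,0,0],[-9,0,-14],0],
    [[0,0,0],[-14,0,-14],0],
    [[0,0,0],[-17,0,-14],0],
    [[0,0,0],[-18,0,-14],0],
  ],
)

```text
clock: 13.2
tcp_pos: [0.4212, 0.0243, 0.3765]
orientation: [-0.0, 0.727, 0.686, 0.0]
wrist_force: [-0.8, 0.8, -0.3]
finger_gap: 0.0851
grip_force: 0.0
```

Run:
```python
from h import *
st();np.set_printoptions(precision=4,suppress=True)
p,d=env.read_camera("top");W=cloud('top',d);Z=W[...,2]
np.save('t3p.npy',p);np.save('t3d.npy',d)
a=cv2.resize(p[165:280,85:200],(480,480),interpolation=cv2.INTER_CUBIC)
b=cv2.resize(p[225:275,105:155],(310,310),interpolation=cv2.INTER_CUBIC)
o=np.zeros((480,800,3),np.uint8);o[:,:480]=a;o[:310,485:795]=b
cv2.imwrite('pics/placed2.png',o[...,::-1])
h=p.astype(int);m=np.zeros((480,640),bool);m[228:272,110:155]=1
m&=(Z>.077)&(Z<.12)&(h.max(-1)>70)
c=max(cv2.findContours(m.astype(np.uint8),0,1)[0],key=len)[:,0];P=ray('top',c,.089)[:,:2]
t=np.radians(-3.2);ex=np.array([np.cos(t),np.sin(t)]);ey=np.array([-ex[1],ex[0]]);Q=(P-[.444,.4042])@np.c_[ex,ey]
print(m.sum(),Q.min(0),Q.max(0))
B=Q[(Q[:,0]<Q[:,0].min()+.006)&(abs(Q[:,1])<.028)]; v=cv2.fitLine(B.astype(np.float32),cv2.DIST_HUBER,0,.001,.001).ravel();print('back edge off-yaw deg',np.degrees(np.arctan(v[0]/v[1])),v[2:])
H=cv2.cvtColor(p,cv2.COLOR_RGB2HSV);o=(H[...,0]<14)&(H[...,1]>170)&(H[...,2]>100);o[:,:140]=0;o[:,180:]=0;o[:195]=0;o[225:]=0
T=(W[o][:,:2]-[.444,.4042])@np.c_[ex,ey];print('trig in stand',T.min(0),T.max(0),Z[o].max())
print('pad target',np.array([.444,.4042])+.137*ex-.082*ey)
# heights near finger footprint
C=np.array([.444,.4042])+.137*ex-.082*ey
L=(W[...,:2]-C)@np.c_[ex,ey]
for lo,hi in((-.075,-.040),(-.115,-.075),(.045,.075)):
    k=(L[...,0]>lo)&(L[...,0]<hi)&(abs(L[...,1])<.05)&(Z<.5);print(lo,hi,np.sort(Z[k])[-5:])
```

```text
{'clock': np.float64(13.2), 'joint_pos': array([-1.3350e-01,  1.1800e-02,  3.6200e-02,  1.5951e+00,  3.0000e-04,
        1.4950e+00]), 'tcp_pos': array([0.4212, 0.0243, 0.3765]), 'wrist_force': array([-0.8177,  0.7794, -0.31  ]), 'finger_gap': np.float64(0.0851), 'grip_force': np.float64(0.0)} toolx 86.6934662221233 z [ 1.e-04  3.e-04 -1.e+00]
435 [-0.0298 -0.034 ] [0.0284 0.0344]
back edge off-yaw deg 1.1770849 [-0.0285  0.0003]
trig in stand [-0.0011 -0.5142] [ 0.1214 -0.0375] 1.6137813263926823
pad target [0.5762 0.3147]
-0.075 -0.04 [0.0174 0.0177 0.0182 0.0185 0.0233]
-0.115 -0.075 [0.0673 0.0673 0.0681 0.069  0.0698]
0.045 0.075 [0.1207 0.1218 0.1234 0.1241 0.1258]
```

View pics/placed2.png

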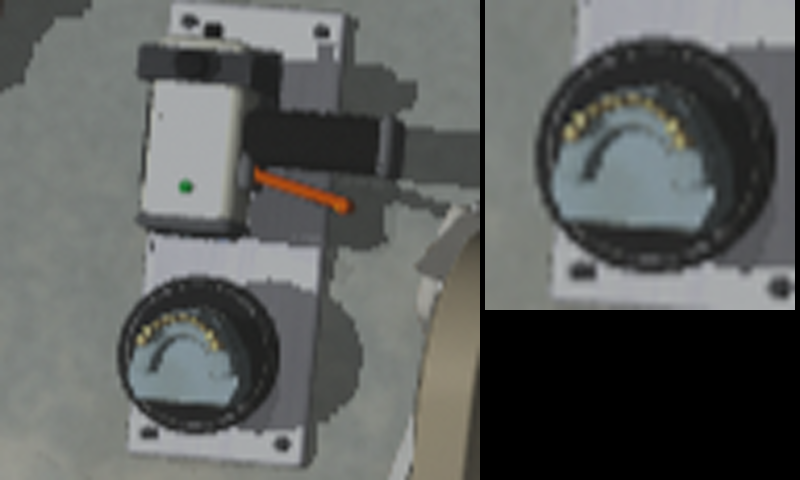

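The cast stands upright and centred to about 1 mm, with its back edge within about 1° of square. Its teeth face the window, and the trigger still sticks out from (258,172) to (345,207) in the crop. On to the trigger.

```bash
python3 -c "
from h import *
avg(3);go(.5762,.3147,.37,86.8)"
```

```text
avg [0.421  0.0253 0.3765] std [0.0001 0.0003 0.    ]
turn [-0.01 -0.03  0.  ] shift cm [29.72 13.89  0.67]
```

>>> carry_out(
  steps=[
    [[0,0,0],[4,2,0],0],
    [[0,0,0],[9,4,0],0],
    [[0,0,0],[14,6.5,0],0],
    [[0,0,0],[19,9,0.2],0],
    [[0,0,0],[24,11.3,0.4],0],
    [[0,0,0],[28,13,0.6],0],
    [[0,0,0],[29.7,13.9,0.7],0],
    [[0,0,0],[29.7,13.9,0.7],0],
  ],
)

```text
clock: 14.4
tcp_pos: [0.576, 0.3163, 0.3677]
orientation: [-0.0, 0.726, 0.688, -0.001]
wrist_force: [0.3, 0.1, -0.7]
finger_gap: 0.0853
grip_force: 0.0
```

>>> carry_out(
  steps=[
    [[0,0,0],[0,0,3],0],
    [[0,0,0],[0,0,7],0],
    [[0,0,0],[0,0,11],0],
    [[0,0,0],[0,0,15],0],
    [[0,0,0],[0,0,18],0],
    [[0,0,0],[0,0,20],0],
    [[0,0,0],[0,0,20],0],
    [[0,0,0],[0,0,20],0],
  ],
)

```text
clock: 15.4
tcp_pos: [0.5765, 0.3135, 0.1711]
orientation: [0.0, 0.727, 0.687, 0.001]
wrist_force: [0.3, -0.2, 0.2]
finger_gap: 0.0851
grip_force: 0.0
```

Run:
```python
from h import *
avg(4);st();go(.5762,.3147,.075,86.8)
p,d=env.read_camera("top")
cv2.imwrite('pics/pretrig.png',cv2.resize(p[165:285,80:240],(640,480),interpolation=cv2.INTER_CUBIC)[...,::-1])
```

```text
avg [0.5769 0.3136 0.1713] std [0.0001 0.     0.0002]
{'clock': np.float64(15.6), 'joint_pos': array([ 3.7580e-01,  4.9230e-01,  1.6630e-01,  1.2427e+00, -1.0000e-04,
        2.0034e+00]), 'tcp_pos': array([0.5769, 0.3136, 0.171 ]), 'wrist_force': array([-0.9324,  0.7816, -0.3925]), 'finger_gap': np.float64(0.0853), 'grip_force': np.float64(0.0)} toolx 86.74560644360183 z [ 2.1e-03  7.0e-04 -1.0e+00]
turn [ 0.11 -0.05 -0.05] shift cm [ 0.1 -0.1  9.6]
```

View pics/pretrig.png

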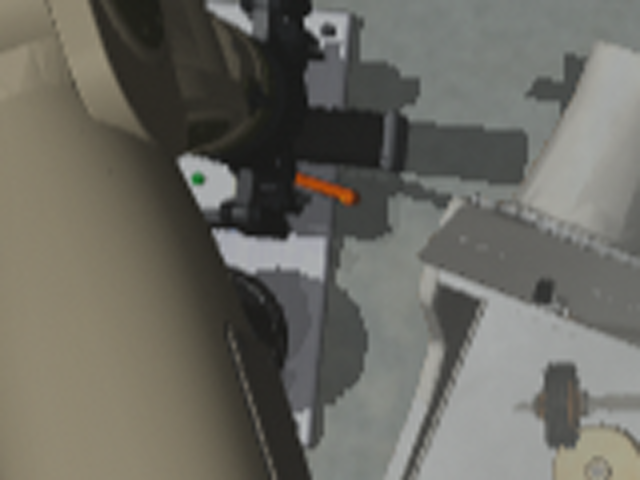

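The open gripper sits above the grip, with the trigger visible at (300,180)–(350,197). I'll go down beside the grip.

>>> carry_out(
  steps=[
    [[0,0,0],[0.1,-0.1,1],0],
    [[0,0,0],[0.1,-0.1,2.5],0],
    [[0,0,0],[0.1,-0.1,4],0],
    [[0,0,0],[0.1,-0.1,5.5],0],
    [[0,0,0],[0.1,-0.1,7],0],
    [[0,0,0],[0.1,-0.1,8.5],0],
    [[0,0,0],[0.1,-0.1,9.4],0],
    [[0,0,0],[0.1,-0.1,9.6],0],
  ],
)

```text
clock: 16.65
tcp_pos: [0.575, 0.3142, 0.0728]
orientation: [-0.0, 0.727, 0.687, -0.001]
wrist_force: [-0.2, 0.1, 0.3]
finger_gap: 0.0857
grip_force: 0.0
```

Run:
```python
from h import *
avg(3);st();go(.5762,.3147,.075,86.8)
```

```text
avg [0.5755 0.3144 0.0736] std [0.0002 0.0001 0.0004]
{'clock': np.float64(16.8), 'joint_pos': array([ 3.7780e-01,  5.4820e-01,  1.3100e-02,  1.0351e+00, -1.0000e-04,
        2.0054e+00]), 'tcp_pos': array([0.5757, 0.3145, 0.0741]), 'wrist_force': array([-0.3004,  0.5724,  0.1744]), 'finger_gap': np.float64(0.0857), 'grip_force': np.float64(0.0)} toolx 86.74409444927355 z [ 7.e-04  2.e-04 -1.e+00]
turn [ 0.04 -0.01 -0.06] shift cm [ 0.02  0.05 -0.09]
```

>>> carry_out(
  steps=[
    [[0,0,0],[0,0,0],60],
    [[0,0,0],[0,0,0],90],
    [[0,0,0],[0,0,0],110],
    [[0,0,0],[0,0,0],130],
    [[0,0,0],[0,0,0],170],
    [[0,0,0],[0,0,0],170],
    [[0,0,0],[0,0,0],170],
    [[0,0,0],[0,0,0],170],
  ],
  force=30,
)

```text
clock: 17.8
tcp_pos: [0.576, 0.3144, 0.0743]
orientation: [0.0, 0.727, 0.687, 0.0]
wrist_force: [-2.0, -1.6, 6.0]
finger_gap: 0.0451
grip_force: 36.4
```

Squeezed home: the gap is 45 mm and firm. I'll hold it, then release.

>>> carry_out(
  steps=[
    [[0,0,0],[0,0,0],170],
    [[0,0,0],[0,0,0],170],
    [[0,0,0],[0,0,0],170],
    [[0,0,0],[0,0,0],170],
    [[0,0,0],[0,0,0],170],
    [[0,0,0],[0,0,0],170],
    [[0,0,0],[0,0,0],170],
    [[0,0,0],[0,0,0],0],
  ],
)

```text
clock: 18.8
tcp_pos: [0.5745, 0.3147, 0.0729]
orientation: [-0.001, 0.727, 0.687, -0.001]
wrist_force: [-3.2, 1.0, -1.8]
finger_gap: 0.0619
grip_force: 1.5
```

>>> carry_out(
  steps=[
    [[0,0,0],[0,0,0],0],
    [[0,0,0],[0,0,0],0],
    [[0,0,0],[0,0,0],0],
    [[0,0,0],[0,0,0],0],
    [[0,0,0],[0,0,0],0],
    [[0,0,0],[0,0,-2],0],
    [[0,0,0],[0,0,-5],0],
    [[0,0,0],[0,0,-10],0],
  ],
)

```text
clock: 19.8
tcp_pos: [0.5742, 0.3138, 0.1727]
orientation: [-0.001, 0.727, 0.687, -0.002]
wrist_force: [0.5, 0.8, -0.8]
finger_gap: 0.0854
grip_force: 0.0
```

>>> carry_out(
  steps=[
    [[0,0,0],[0,0,-5],0],
    [[0,0,0],[0,0,-10],0],
    [[0,0,0],[0,0,-15],0],
    [[0,0,0],[0,0,-20],0],
    [[0,0,0],[-5,-2,-20],0],
    [[0,0,0],[-11,-5,-20],0],
    [[0,0,0],[-17,-8,-20],0],
    [[0,0,0],[-22,-10,-20],0],
  ],
)

```text
clock: 20.8
tcp_pos: [0.462, 0.0995, 0.3739]
orientation: [0.001, 0.727, 0.687, 0.0]
wrist_force: [0.6, -0.7, 0.1]
finger_gap: 0.0852
grip_force: 0.0
```

>>> carry_out(
  steps=[
    [[0,0,0],[-5,-2,0],0],
    [[0,0,0],[-8,-4,0],0],
    [[0,0,0],[-8,-4,0],0],
    [[0,0,0],[-8,-4,0],0],
    [[0,0,0],[-8,-4,0],0],
    [[0,0,0],[-8,-4,0],0],
    [[0,0,0],[-8,-4,0],0],
    [[0,0,0],[-8,-4,0],0],
  ],
)

```text
clock: 21.8
tcp_pos: [0.4189, 0.0235, 0.3735]
orientation: [-0.0, 0.727, 0.687, -0.0]
wrist_force: [-0.3, -0.3, -1.1]
finger_gap: 0.0855
grip_force: 0.0
```

Run:
```python
from h import *
st()
p,d=env.read_camera("top");q=np.load('t3p.npy')
print('change',np.abs(p[165:275,100:190].astype(int)-q[165:275,100:190]).max(-1).__gt__(40).sum())
s=(slice(165,280),slice(85,200))
cv2.imwrite('pics/final.png',np.hstack([cv2.resize(i[s],(400,400),interpolation=cv2.INTER_CUBIC) for i in(q,p)])[...,::-1])
```

```text
{'clock': np.float64(21.8), 'joint_pos': array([-1.3560e-01,  6.8000e-03,  2.3800e-02,  1.5881e+00, -1.0000e-04,
        1.4914e+00]), 'tcp_pos': array([0.4189, 0.0235, 0.3735]), 'wrist_force': array([-0.2545, -0.3032, -1.0539]), 'finger_gap': np.float64(0.0855), 'grip_force': np.float64(0.0)} toolx 86.77605129968276 z [-3.e-04 -1.e-04 -1.e+00]
change 19
```

View pics/final.png

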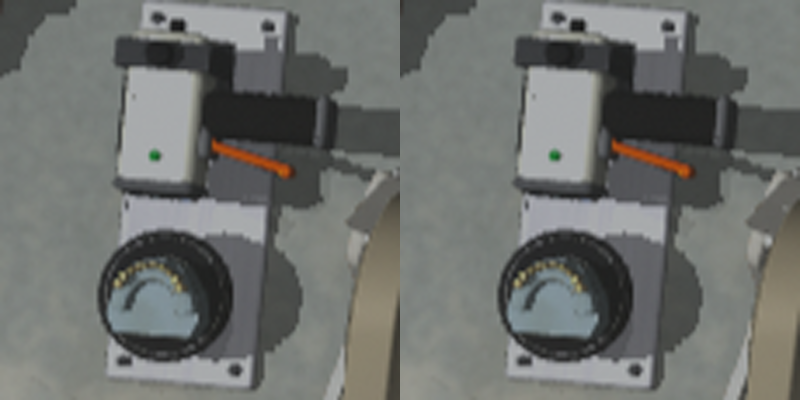

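The before (left) and after (right) crops match: the trigger is back at rest, from (612,147) to (687,171), and the cast on the plate hasn't moved. I'll hand in.

```bash
python3 -c "
from workcell import env
print(env.hand_in())"
```

```text
the job is handed in; nothing more can be done
None
```

The blue cast stands upright and centred on the plate with its teeth facing the window; the trigger was squeezed home for over a second and sprang back, a finger brushed the lathe shroud at about 4 N, and the job is handed in at about 22 s (no verdict returned).

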